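# Screw the lid of a storage jar down to snug

## Robot

A 6-joint arm with a two-finger parallel gripper is mounted at the origin on a cart in front of the work surface, level with it; the furniture and walls round the work are solid. World frame = base frame: x ahead of the robot, y to its left, z up, the work surface at z = 0. Lengths are in mm, angles in rad, forces in N, time in s.
With the tool pointing down it reaches from about 350 to 975 mm from the base axis. Payload 7.1 kg.
Tool frame: the origin (TCP) lies midway between the tips of the shut fingers; the grasp point (between the pads) lies 19 mm behind it (ctrl.grip_point_offset is the distance from the TCP to the grasp point, in mm); z points along the fingers, y is the line along which they close (so a half turn about z gives the same grasp; the last joint's range is limited). The gripper opens to 88 mm and grips with 3 to 60 N. Pads are 20 mm wide; open, the fingers measure 115 mm over their backs; the gripper's body (75 mm by 178 mm) begins 61 mm behind the grasp point.
Start: joints at [-1.15, 0.423, 1.63, -0, 1.089, -0.019], TCP at [266.114, -565.498, 222.675] pointing down, gripper open.
Joint ranges: [-3, 3], [-0.9, 2.11], [0.09, 2.58], [-1.31, 4.45], [0.11, 2.69], [-2.54, 2.54]. Speed limits (rad/s): [2.39, 2.39, 3.01, 3.14, 3.14, 3.14].

## Interface

Orientations are given as a rotation vector (axis times angle).
In Python, from workcell import get_obs, optics, close_job, spotter, ctrl gives the robot as it stands. The module is installed in compiled form; this text tells all that it offers.
- The arm moves only by the tool move_arm, never from a script. Its argument "rows" is a list of rows, each a list of 5 numbers: the shift along the tool's x, y, z in cm, then the turn about the tool's z in degrees, then the opening in per cent of the stroke, from 0 (shut) to 100 (fully open). A call has 1 to 10 rows; each row shifts and turns the commanded pose from where the row before left it, along the tool's axes as they then stand; what a row does not reach is not made up. A row lasts 1/8 s, in which the tool goes at most 62.5 mm and 10.7 degrees, less where a joint would pass 70% of its speed; a pose out of reach is approached as far as the arm can. A call with a gripper value outside its range is refused whole. The fingers move at their own pace and stop on an object; the grip force is fixed at half the most. Time passes only in rows, so rows that do not move let the fingers close. It gives the time, the measured TCP pose, the force, the opening and the grip force at its end, in the units of the state.
- get_obs(): the state, without advancing time (a new reading comes with each control period).
- optics.get_image(name): name is "scene" or "top" or "wrist"; returns the picture (384x512x3 uint8, blue, green, red); there is no depth.
- optics.calibration(name): a dict with "camera_matrix" (3x3 intrinsics, pixels), "xyz" and "orientation" of the camera in the world. Camera axes: x right, y down, z forward; pixel columns grow to the right and rows downward; lengths in mm; the calibration is good to about 2 mm. The wrist camera is an equidistant fisheye: a pixel r from the principal point sees the ray r / f radians off the axis. A picture is of the moment at which its call begins: read the wrist's pose just before it. calibration takes no time and is no camera call; for the wrist camera it gives the pose at the moment of the call.
- close_job(): hands the job in; it is judged then, once.
Trained networks look in the newest picture that a camera, given by its name, has taken for a name from the list of things; names that differ only in an ending like _2 or _b are one class to them, and where a whole thing is asked for, a point or a joint stands for the part that bears it (a point fixed in the world has none). Each returns a list of dicts, best first, with "conf" (0 to 1); they miss things now and then, are a little off and sometimes report something else, mostly with a low value. They report only what shows in the picture. A call takes as long as a camera call.
- spotter.find_in(camera, label): "point" ([column, row] in pixels, amid what is visible of it).
- spotter.regions_of(camera, label): "region" (384x512 bool, what is visible of it) and "point" ([column, row] in pixels, amid what is visible of it).
The state is a dict: "t": time; "qpos": joint angles; "qvel": joint speeds; "joint_torque": joint torques, N m; "ee_pos": TCP position; "orientation": TCP orientation; "ft_force": force on the tool from outside, world axes, zero at the start; "moment": the same for the moment, N m; "width": finger opening in mm; "grasp_force": force on a finger pad.
Only numpy, scipy, OpenCV 4.12 (cv2) and the standard library are available. Lean on these libraries where they do the work, as an engineer would, in place of code of your own. Each camera call takes 0.05 s, during which the arm holds its last target. There are 200 camera calls.

## Task

One of the two blue stoneware jars in the wooden rack has been left open. Put the steel lid that lies on the worktop squarely on it and screw it down clockwise until it is snug on the red rubber seal: firmly closed, but not overtightened, because that crushes the seal. Then let go, and leave the other things on the worktop where they are.

Things in the scene. Friction and masses are not known exactly. Their poses are not given: they have to be found in the camera images.
- lid: Loose steel twist lid, right way up on the worktop: 65 mm across its ribs (66 mm over the bead at its lower edge), 23 mm high, about 120 g. Origin: centre of the skirt's lower edge, z up along its axis; top face at z = 23 mm. Grasp it across the ribs from above, over its full height. Clockwise seen from above tightens it.
- lid_lugs (a point): Centre of the ring of four lugs inside the lid, 6 mm above its lower edge. The skirt is hollow (59 mm inside, 19 mm deep); the lugs, 90 degrees apart, 3.5 mm thick, stand 5 mm inward and leave 48.8 mm free between them. The lid has no front: any lug may enter any gap of the thread.
- jar: The open blue stoneware jar. Square body 74 x 74 mm in a square well of the rack, so it cannot turn; jar and rack do not move. Origin: centre of its underside, 22 mm above the worktop; x, y along its sides, z up. Body top at 88 mm, sloping shoulder up to 99 mm, then a round neck 45.6 mm in diameter, tapering over its last 4.5 mm to 41.4 mm at the rim, at 122 mm.
- jar_mouth (a point): Centre of the open jar's rim, 122 mm above its origin, 144 mm above the worktop, z up. With the lid resting on the free seal the lid's edge is 14.5 mm below this point and its top face 8.5 mm above it; with its lugs still on top of the thread ridges the lid rests up to 8.3 mm higher.
- jar_thread (a point): Thread, 7 mm below the rim: four slanting ridges round the neck, 54.4 mm over them, 64 degrees long, 26 degree gaps. Where they begin varies, whatever the jar's pose: feel for it. Turned clockwise under about 5 N, the lugs drop through the gaps within 64 degrees (if held up, they strike a ridge: back off, press), then run under the ridges, which draw the lid down 6 mm per radian.
- seal: Red rubber ring on the open rim, 42 mm across, 4.5 mm high; origin: centre of its underside. Gives 1 mm per 10 N. 15 to 50 degrees after the drop the lid squeezes it and the turning moment climbs. Snug: 0.3 to 0.5 N m while turning, 0.16 to 0.24 N m read at rest between small turns; 8 to 28 N on the seal; it stays so. Over 36 N, screwed or pushed, crushes it. Let the hand follow the lid down.
- rack: Fixed wooden rack block on feet, 116 x 256 mm, 36 mm high, with two square wells 130 mm apart along its y; origin: centre of its underside. Steel loop handles at both ends add 15 mm to its length on each side.
- jar_shut: The other blue jar in the rack, same size, its steel lid already closed, lid top 152 mm above the worktop; fixed; origin: centre of its underside. Which well it is in changes.
- spice_box: Bystander: round white lidded tin, 62 mm across, 25 mm high; loose; origin: centre of its underside.
- timer: Bystander: round dark grey kitchen timer, 60 mm across, 25 mm high; loose; origin: centre of its underside.
- match_tin: Bystander: flat black hinged tin, 50 x 54 mm, 21 mm high; loose; origin: centre of its underside.
- teaspoon: Bystander: teaspoon with a black handle, 130 x 26 mm, 11 mm high, lying flat; loose; origin: centre of its underside.
- cake_fork: Bystander: small fork with a black handle, 145 x 20 mm, 11 mm high, lying flat; loose; origin: centre of its underside.

How it is judged (in metres and radians):
On the way:
1. the lid sits squarely over the open jar's neck (horizontal distance between lid and jar_mouth below 0.005 m and z of lid in the frame of jar below 0.1175 m and angle between lid's own z axis and vertical below 0.1 rad), for 0.1 s.
At the end, for the whole second after the job is handed in: The lid is on the open jar, level (within 0.04 rad) and centred (within 3 mm), screwed down below its free resting height, let go and at rest, and the thread alone holds it on the seal with 8 to 28 N (contact force between lid and seal between 8 and 28 N and horizontal distance between lid and jar_mouth below 0.003 m and angle between lid's own z axis and vertical below 0.04 rad and z of lid in the frame of jar below 0.1072 m and linear speed of lid below 0.01 m/s); the robot touches nothing.
It fails at once if the seal is crushed: the lid is pressed or screwed onto it with more than 36 N (contact force between lid and seal above 36 N).
It fails at once if a bystander on the worktop is moved more than 20 mm (distance of any of spice_box, timer, match_tin, teaspoon, cake_fork from where it was at the start of the episode above 0.02 m).
It also fails if it takes over 61 s, if anything falls off the work surface, if the arm or the gripper's body presses on something with over 40 N, if the wrist force passes 120 N, or if a joint passes its speed limit or range.

## Working session

There is one attempt and no reset: what is moved stays moved. The work goes in short steps, Python scripts to look and compute and a tool call to move; the robot and the scene stay as the last step left them, time stands still between calls to the robot, and variables do not carry over. Pictures are saved under pics/ and viewed, at most 10 in all, crops included, and the job is handed in when it is done.

Besides the shell and the picture viewer there is one more tool, called after "Request:" by a JSON object that holds its "method" and its "body", one argument or row to a line. move_arm: Moves the arm, as the interface text tells. Its arguments: {"type":"object","properties":{"rows":{"type":"array","items":{"type":"array","items":{"type":"number"}}}},"required":["rows"]}

```bash
mkdir -p pics; cat > h.py <<'E'
import numpy as np, cv2
from scipy.spatial.transform import Rotation as R
from workcell import get_obs, optics, close_job, spotter, ctrl
def pose(c):
    o=np.array(c["orientation"],float)
    M=o if o.shape==(3,3) else R.from_rotvec(o).as_matrix()
    return np.array(c["xyz"],float),M
def ray(cam,p,c=None):
    c=c or optics.calibration(cam); K=np.array(c["camera_matrix"]); t,M=pose(c)
    x=(p[0]-K[0,2])/K[0,0]; y=(p[1]-K[1,2])/K[1,1]
    if cam=="wrist":
        r=np.hypot(x,y); s=np.sin(r)/r if r>1e-9 else 1; d=np.array([x*s,y*s,np.cos(r)])
    else: d=np.array([x,y,1.])
    d=M@d; return t,d/np.linalg.norm(d)
def atz(cam,p,z,c=None):
    t,d=ray(cam,p,c); return t+d*(z-t[2])/d[2]
def tri(rays):
    A=sum(np.eye(3)-np.outer(d,d) for t,d in rays); b=sum((np.eye(3)-np.outer(d,d))@t for t,d in rays)
    return np.linalg.solve(A,b)
E
cat > a.py <<'E'
from h import *
o=get_obs(); print(o["t"],o["orientation"],o["width"],ctrl.grip_point_offset)
ims=[optics.get_image(n) for n in("scene","top")]
cv2.imwrite("pics/a.png",cv2.resize(np.hstack(ims),(800,300)))
cv2.imwrite("pics/top.png",ims[1])
print({n:optics.calibration(n) for n in("scene","top","wrist")})
for l in("lid","jar","jar_mouth","seal","jar_shut","rack","spice_box","timer"):
  P={}
  for c in("scene","top"):
    f=spotter.find_in(c,l); print(l,c,[(np.round(x["point"]),round(x["conf"],2)) for x in f[:3]])
    if f:P[c]=f[0]["point"]
  if len(P)==2: print("  tri",tri([ray(c,P[c]) for c in P]).round(1))
E
python3 a.py
```

```text
0.0 [-3.06449867e+00 -6.85007147e-01  4.76761557e-04] 87.86053235033717 18.700000000000003
{'scene': {'camera_matrix': array([[445.42882265,   0.        , 251.54809784],
       [  0.        , 445.42882265, 196.84693188],
       [  0.        ,   0.        ,   1.        ]]), 'xyz': array([-257.6532735 ,  631.60357756, 1040.8681794 ]), 'orientation': array([-1.11656406,  2.33909341, -1.06668424])}, 'top': {'camera_matrix': array([[485.4635358 ,   0.        , 248.50439806],
       [  0.        , 485.4635358 , 185.78557351],
       [  0.        ,   0.        ,   1.        ]]), 'xyz': array([-403.28347202, -171.53500159, 1522.80416055]), 'orientation': array([-1.96078492,  1.74801689, -0.55253229])}, 'wrist': {'camera_matrix': array([[297.31863964,   0.        , 258.32572218],
       [  0.        , 297.31863964, 192.11750738],
       [  0.        ,   0.        ,   1.        ]]), 'xyz': array([ 342.71378011, -529.86345158,  384.37856608]), 'orientation': array([ 2.42596807, -1.54027025, -0.23936717])}}
lid scene [(array([316., 213.]), 0.52)]
lid top [(array([296., 241.]), 0.54)]
  tri [ 435.4 -241.2   12.2]
jar scene [(array([246., 190.]), 0.92)]
jar top []
jar_mouth scene [(array([250., 192.]), 0.94)]
jar_mouth top [(array([296., 241.]), 0.22)]
  tri [ 598.  -202.2  -68.4]
seal scene [(array([218., 182.]), 0.71), (array([248., 190.]), 0.67)]
seal top []
jar_shut scene [(array([282., 174.]), 0.86), (array([246., 189.]), 0.72)]
jar_shut top []
rack scene [(array([262., 201.]), 0.59)]
rack top [(array([275., 210.]), 0.52)]
  tri [ 591.3 -151.1   -9.9]
spice_box scene [(array([218., 179.]), 0.71)]
spice_box top []
timer scene [(array([232., 287.]), 0.7)]
timer top []
```

View pics/a.png

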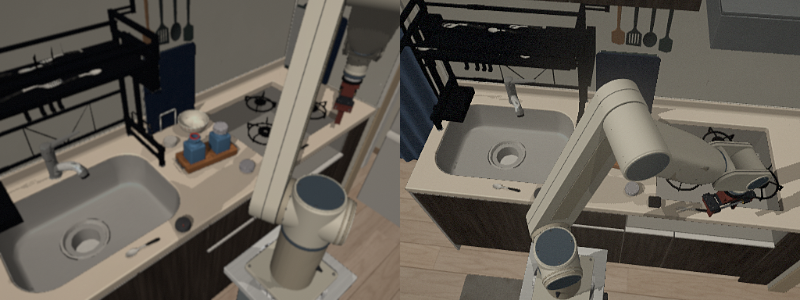

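```bash
python3 - <<'E'
from h import *
im=optics.get_image("scene")
cv2.imwrite("pics/b.png",cv2.resize(im[110:320,130:410],(800,600),interpolation=cv2.INTER_CUBIC))
E
```

```text
(no output)
```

View pics/b.png

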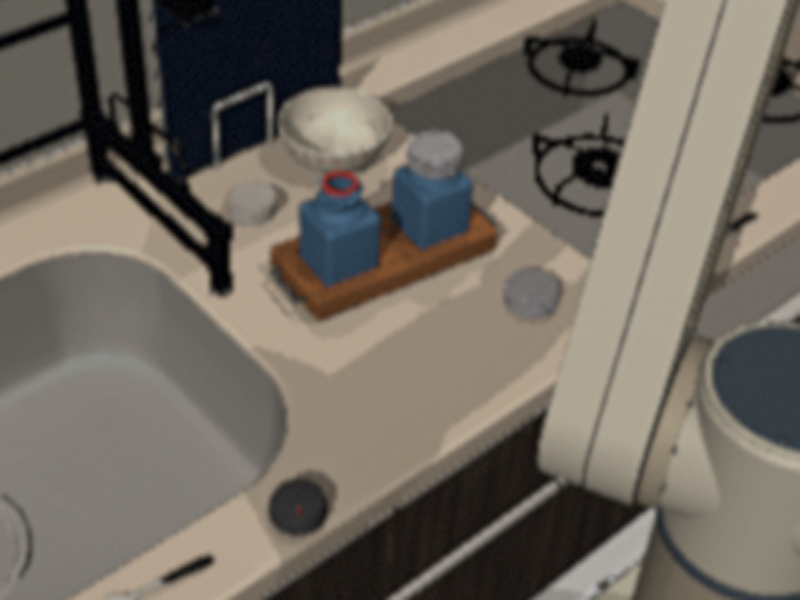

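The scene view shows the open jar with its red seal at about pixel (249,174), the shut jar to its right, and the lid at (316,212). The timer and spoon are further left. In the top view a match tin is at about (326,257).

```bash
python3 - <<'E'
from h import *
print("mouth",atz("scene",(249.4,174),147).round(1),"shut top",atz("scene",(130+435*.35,110+148*.35),152).round(1))
print("lid",atz("scene",(316,212),20).round(1),atz("top",(296,241),20).round(1),"match",atz("top",(326,257),20).round(1),"spice",atz("scene",(130+252*.35,110+200*.35),20).round(1))
print("rack corners",[atz("scene",(130+x*.35,110+y*.35),58).round(0)[:2] for x,y in((275,255),(318,297),(495,232))])
o=get_obs();print(R.from_rotvec(o["orientation"]).as_matrix().round(3))
t,M=pose(optics.calibration("wrist"));print((R.from_rotvec(o["orientation"]).as_matrix().T@(t-o["ee_pos"])).round(1), M[:,2].round(2))
E
```

```text
mouth [605.1 -88.4 147. ] shut top [ 583.2 -211.1  152. ]
lid [ 431.8 -237.    20. ] [ 433.9 -238.8   20. ] match [ 383.4 -344.8   20. ] spice [770.4 -80.1  20. ]
rack corners [array([634., -15.]), array([548., -10.]), array([ 505., -245.])]
[[ 0.905  0.426 -0.   ]
 [ 0.426 -0.905 -0.   ]
 [-0.     0.    -1.   ]]
[  84.5    0.6 -162.4] [-0.27 -0.13 -0.95]
```

Request:
{"method": "move_arm", "body": {
  "rows": [
    [4.1,-3.2,0,0,100],
    [4.1,-3.2,0,0,100],
    [4.1,-3.2,0,0,100],
    [4.1,-3.2,0,0,100],
    [4.1,-3.2,0,0,100],
    [4.1,-3.2,0,0,100],
    [4.4,-3.3,0,0,100],
    [0,0,0,-10.7,100],
    [0,0,0,-10.7,100],
    [0,0,0,-10.7,100]
  ]
}}

```text
t: 2.2
ee_pos: [432.9, -238.2, 222.8]
orientation: [2.752, 1.516, 0.0]
ft_force: [0.1, -0.7, 0.3]
width: 88.3
grasp_force: 0.0
```

Request:
{"method": "move_arm", "body": {
  "rows": [
    [0,0,0,-10.7,100],
    [0,0,0,-10.7,100],
    [0,0,0,-10.7,100],
    [0,0,0,-10.7,100],
    [0,0,0,-10.7,100],
    [0,0,0,-10.7,100],
    [0,0,0,-10.7,100],
    [0,0,0,-10.7,100],
    [0,0,0,0,100],
    [0,0,0,0,100]
  ]
}}

```text
t: 3.45
ee_pos: [432.8, -238.4, 222.7]
orientation: [1.005, 2.976, 0.0]
ft_force: [0.4, -0.9, -0.5]
width: 87.9
grasp_force: 0.0
```

```bash
cat > w.py <<'E'
from h import *
import sys
o=get_obs(); c=optics.calibration("wrist"); im=optics.get_image("wrist")
cv2.imwrite("pics/"+sys.argv[1],im)
print(o["t"],np.round(o["ee_pos"],1),np.degrees(o["orientation"]).round(1),np.round(o["qpos"],2),o["ft_force"],o["moment"])
Mt=R.from_rotvec(o["orientation"]).as_matrix(); print("tool x yaw",np.degrees(np.arctan2(Mt[1,0],Mt[0,0])).round(2))
Z={"lid":20,"seal":147,"jar_mouth":144,"jar_shut":140,"match_tin":20}
for l in sys.argv[2:]:
  for x in spotter.regions_of("wrist",l)[:2]:
    r=x["region"]; ct=[k for k in cv2.findContours(r.astype(np.uint8),0,1)[0]]; k=max(ct,key=cv2.contourArea)
    (a,b),rad=cv2.minEnclosingCircle(k)
    print(l,round(x["conf"],2),np.round(x["point"],1),"circ",round(a,1),round(b,1),round(rad,1),atz("wrist",x["point"],Z[l],c).round(1),atz("wrist",(a,b),Z[l],c).round(1))
E
python3 w.py w1.png lid seal jar_mouth jar_shut match_tin
```

```text
3.45 [ 432.8 -238.4  222.7] [ 57.6 170.5   0. ] [-0.53  0.23  1.91  0.    1.   -1.45] [ 0.36721451 -0.89643789 -0.46190779] [-0.02271569 -0.1716303   0.01901222]
tool x yaw 142.69
lid 0.85 [260.2 172.6] circ 259.3 171.1 26.2 [ 440.5 -240.7   20. ] [ 438.3 -240.4   20. ]
seal 0.65 [457.5 236.8] circ 466.2 240.4 18.6 [595.7 -95.7 147. ] [609.  -87.2 147. ]
seal 0.59 [434.9 217.7] circ 435.1 222.4 48.5 [ 554.6 -111.1  147. ] [ 559.6 -113.   147. ]
jar_mouth 0.58 [438.5 215.9] circ 434.0 222.5 48.8 [ 558.1 -105.7  144. ] [ 561.2 -113.2  144. ]
jar_mouth 0.48 [459.4 236.3] circ 465.5 240.0 19.1 [599.9 -92.1 144. ] [610.8 -86.6 144. ]
jar_shut 0.67 [324.7 253. ] circ 334.9 263.5 34.2 [ 516.5 -221.7  140. ] [ 533.3 -220.1  140. ]
match_tin 0.71 [172.6 184.5] circ 173.7 185.1 25.3 [ 382.9 -341.5   20. ] [ 384.5 -340.8   20. ]
```

View pics/w1.png

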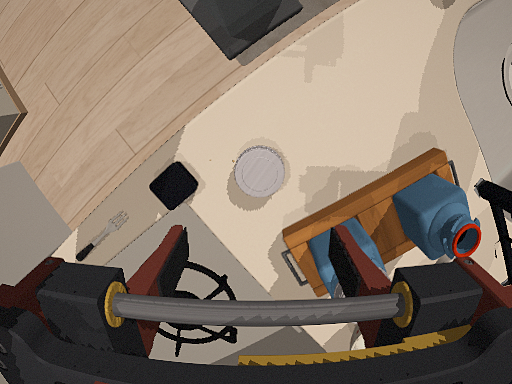

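The wrist view shows the lid centred at (260,171), the match tin at (173,185), the fork at (105,235) and the red seal ring at about (466,240). I'll descend closer to the lid.

Request:
{"method": "move_arm", "body": {
  "rows": [
    [-0.3,0.1,5,0,100],
    [-0.3,0.1,5,0,100],
    [0,0,2,0,100],
    [0,0,0,0,100],
    [0,0,0,0,100]
  ]
}}

```text
t: 4.38
ee_pos: [439.3, -240.8, 103.5]
orientation: [0.999, 2.977, -0.0]
ft_force: [-0.0, -0.4, 0.9]
width: 87.9
grasp_force: 0.0
```

```bash
sed -i 's/for l in sys.argv\[2:\]/import pickle; pickle.dump((c,im),open("pics\/"+sys.argv[1]+".p","wb"))\nfor l in sys.argv[2:]/' w.py; python3 w.py w2.png lid
```

```text
4.375 [ 439.3 -240.8  103.5] [ 57.3 170.6  -0. ] [-0.53  0.43  1.98 -0.    0.73 -1.45] [-0.0156158  -0.40058632  0.86345764] [-0.00406124 -0.11714768 -0.03945182]
tool x yaw 142.89
lid 0.93 [256.5 195.1] circ 257.0 194.5 37.5 [ 437.5 -240.6   20. ] [ 437.3 -239.9   20. ]
lid 0.58 [485.  237.1] circ 482.1 244.7 48.0 [640.2 -59.8  20. ] [647.2 -66.9  20. ]
```

View pics/w2.png

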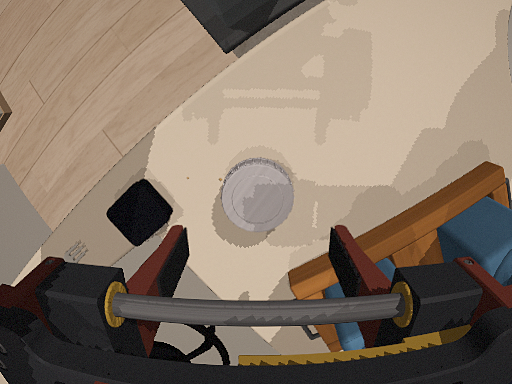

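The lid's top face is centred at about (258,195), and the fingers will straddle it. Descending and gripping.

Request:
{"method": "move_arm", "body": {
  "rows": [
    [0.1,-0.1,4,0,100],
    [0,0,4,0,100],
    [0,0,1,0,100],
    [0,0,0.7,0,100],
    [0,0,0,0,100],
    [0,0,0,0,0],
    [0,0,0,0,0],
    [0,0,0,0,0],
    [0,0,0,0,0],
    [0,0,0,0,0]
  ]
}}

```text
t: 5.72
ee_pos: [437.6, -240.8, 6.1]
orientation: [0.999, 2.978, -0.0]
ft_force: [-0.2, 0.8, 6.3]
width: 63.2
grasp_force: 30.0
```

Request:
{"method": "move_arm", "body": {
  "rows": [
    [0,0,-2,0,0],
    [0,0,-4.5,0,0],
    [0,0,-5,0,0],
    [0,0,-5,0,0],
    [0,0,-4.5,0,0],
    [-1.9,4.5,0,0,0],
    [-1.9,4.5,0,0,0],
    [-1.9,4.5,0,0,0],
    [-1.9,4.5,0,0,0],
    [-1.9,4.5,0,0,0]
  ]
}}

```text
t: 6.98
ee_pos: [649.7, -117.5, 215.1]
orientation: [-0.999, -2.977, 0.0]
ft_force: [-0.5, -1.0, -1.4]
width: 63.4
grasp_force: 30.0
```

Request:
{"method": "move_arm", "body": {
  "rows": [
    [0,0,0,0,0],
    [0,0,0,0,0],
    [0,0,0,0,0]
  ]
}}

```text
t: 7.35
ee_pos: [647.5, -119.2, 215.5]
orientation: [-1.001, -2.977, 0.0]
ft_force: [0.9, -0.4, -1.1]
width: 63.0
grasp_force: 30.0
```

```bash
python3 w.py w3.png lid seal jar_mouth
```

```text
7.35 [ 647.5 -119.2  215.5] [ -57.3 -170.6    0. ] [-0.2   0.48  1.56 -0.    1.11 -1.12] [ 0.90174692 -0.35102229 -1.0950728 ] [-0.00527623 -0.16898592 -0.00218817]
tool x yaw 142.84
lid 0.89 [257.1 246.5] circ 258.2 246.4 56.4 [ 733.  -185.6   20. ] [ 733.8 -184.3   20. ]
seal 0.71 [252.4 160. ] circ 262.4 142.6 27.0 [ 616.5 -100.8  147. ] [610.2 -86.2 147. ]
jar_mouth 0.74 [264.2 137.1] circ 261.6 135.3 50.9 [607.9 -82.6 144. ] [605.5 -83.4 144. ]
```

View pics/w3.png

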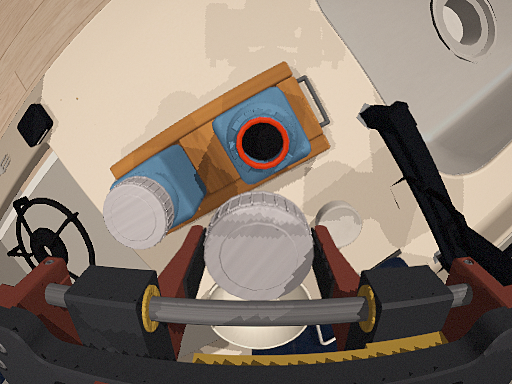

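The seal ring is centred at (262,143), and the held lid at about (258,247) is level between the fingers. I'll fit projected models to both for precision.

```bash
cat > fit.py <<'E'
from h import *
import pickle,sys
from scipy.optimize import minimize
c,im=pickle.load(open("pics/%s.p"%sys.argv[1],"rb")); tcp=np.array(eval(sys.argv[2])); yaw=np.radians(float(sys.argv[3]))
K=np.array(c["camera_matrix"]);t,M=pose(c)
def proj(P):
    q=(P-t)@M; r=np.arctan2(np.hypot(q[:,0],q[:,1]),q[:,2]); h=np.hypot(q[:,0],q[:,1])
    return np.c_[K[0,2]+K[0,0]*r*q[:,0]/h,K[1,2]+K[1,1]*r*q[:,1]/h]
a=np.linspace(0,2*np.pi,90)
def hull(p,rings):
    P=np.vstack([np.c_[p[0]+r*np.cos(a),p[1]+r*np.sin(a),0*a+p[2]+z] for r,z in rings])
    m=np.zeros((384*4,512*4),np.uint8); cv2.fillConvexPoly(m,cv2.convexHull(np.round((proj(P)+.5)*4).astype(np.int32)),1); return m
def fit(mask,p0,rings,fz):
    mk=cv2.resize(mask.astype(np.uint8),None,fx=4,fy=4,interpolation=cv2.INTER_NEAREST)
    def f(v):
        p=np.r_[v[:2],v[2] if fz else p0[2]]; m=hull(p,rings); return 1-(m&mk).sum()/(m|mk).sum()
    s=minimize(f,p0[:3 if fz else 2],method="Nelder-Mead",options=dict(initial_simplex=np.array([p0[:3 if fz else 2]]+[p0[:3 if fz else 2]+4*e for e in np.eye(3 if fz else 2)]),xatol=.05))
    return s.x.round(2),round(s.fun,3)
b,g,r=[im[...,i].astype(int) for i in range(3)]
red=((r>120)&(r>2*g)&(r>2*b)).astype(np.uint8); red[225:]=0
n,lab,st,ce=cv2.connectedComponentsWithStats(red); k=1+np.argmax(st[1:,4]); 
print("red",st[k],ce[k])
hl=cv2.convexHull(np.argwhere(lab==k)[:,::-1].astype(np.int32)); sm=np.zeros(red.shape,np.uint8); cv2.fillConvexPoly(sm,hl,1)
for fz in(0,1): print("seal",fit(sm,np.array([608.,-86,144]),[(21,0),(21,4.5)],fz))
L=[x["region"] for x in spotter.regions_of("wrist","lid")[:1]]
if L:
  for fz in(0,1):
    x,s=fit(L[0],tcp+[0,0,-6.1],[(33,0),(33,2),(32.5,23)],fz); d=x[:2]-tcp[:2]
    print("lid",x,s,"off tool x,y",d@[np.cos(yaw),np.sin(yaw)],d@[np.sin(yaw),-np.cos(yaw)])
E
python3 fit.py w3.png "[647.5,-119.2,215.5]" 142.84
```

```text
red [236 117  53  52 825] [262.25212121 143.01090909]
seal (array([610.06, -86.45]), np.float64(0.041))
seal (array([610.66, -86.85, 138.61]), np.float64(0.017))
lid [ 650.06 -120.37] 0.059 off tool x,y -2.746926818240488 0.6139161630311697
lid [ 651.67 -121.6   204.16] 0.021 off tool x,y -4.772991986563736 0.6061744766962563
```

```bash
cat >> fit.py <<'E'
print("--restricted rows")
mk=L[0].copy(); _h=hull
def hull(p,rings):
    m=_h(p,rings); m[245*4:]=0; return m
mk[245:]=0
x,s=fit(mk,tcp+[0,0,-6.1],[(33,0),(33,2),(32.5,23)],0); d=x[:2]-tcp[:2]
print("lid held",x,s,"off tool",d@[np.cos(yaw),np.sin(yaw)],d@[np.sin(yaw),-np.cos(yaw)])
hull=_h
c,im=pickle.load(open("pics/w2.png.p","rb")); t,M=pose(c)
m=np.zeros((384,512),np.uint8); rc=(215,150,85,90)
gm=np.full((384,512),cv2.GC_BGD,np.uint8); cv2.grabCut(im,gm,rc,np.zeros((1,65)),np.zeros((1,65)),5,cv2.GC_INIT_WITH_RECT)
mk=((gm==1)|(gm==3)); print(np.argwhere(mk).min(0),np.argwhere(mk).max(0))
for fz in(0,1): print("lid table",fit(mk,np.array([438.,-240,0]),[(33,0),(33,2),(32.5,23)],fz))
E
python3 fit.py w3.png "[647.5,-119.2,215.5]" 142.84
```

```text
red [236 117  53  52 825] [262.25212121 143.01090909]
seal (array([610.06, -86.45]), np.float64(0.041))
seal (array([610.66, -86.85, 138.61]), np.float64(0.017))
lid [ 650.06 -120.37] 0.059 off tool x,y -2.746926818240488 0.6139161630311697
lid [ 651.67 -121.6   204.16] 0.021 off tool x,y -4.772991986563736 0.6061744766962563
--restricted rows
lid held [ 650.53 -120.82] 0.018 off tool -3.3933134688270266 0.5391880027197341
[157 219] [234 293]
lid table (array([ 438.91, -240.76]), np.float64(0.065))
lid table (array([ 441.02, -242.64,   -7.34]), np.float64(0.044))
```

Request:
{"method": "move_arm", "body": {
  "rows": [
    [2.6,0.1,0,0,0],
    [2.6,0.2,0,0,0],
    [0,0,2.5,0,0],
    [0,0,2.0,0,0],
    [0,0,1.0,0,0],
    [0,0,0,0,0],
    [0,0,0,0,0],
    [0,0,0,0,0]
  ]
}}

```text
t: 8.65
ee_pos: [609.7, -84.9, 161.5]
orientation: [0.999, 2.977, 0.0]
ft_force: [0.2, 0.6, -0.9]
width: 63.2
grasp_force: 30.0
```

```bash
python3 - <<'E'
from h import *
o=get_obs();print(o["ee_pos"],o["qpos"][5],o["ft_force"],o["moment"])
a=optics.get_image("wrist")[150:342,100:420]; b=optics.get_image("scene")[130:206,190:316]
cv2.imwrite("pics/c.png",np.hstack([cv2.resize(a,(400,240)),cv2.resize(b,(398,240),interpolation=3)]))
E
```

```text
[609.69331203 -84.87663072 161.51449104] -1.0808716679668153 [ 0.22628978  0.60672681 -0.90058923] [-0.0226159  -0.10925175 -0.00236084]
```

View pics/c.png

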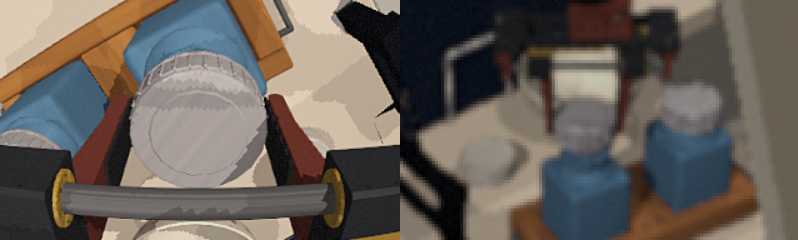

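The lid appears over the open jar in both views. I'll correct about 2 mm sideways and come down slowly.

Request:
{"method": "move_arm", "body": {
  "rows": [
    [0.15,-0.16,0.4,0,0],
    [0,0,0.5,0,0],
    [0,0,0.3,0,0],
    [0,0,0.1,0,0],
    [0,0,0,0,0],
    [0,0,0,0,0]
  ]
}}

```text
t: 9.5
ee_pos: [607.1, -85.1, 147.8]
orientation: [0.999, 2.978, 0.0]
ft_force: [-0.2, -0.4, -1.3]
width: 62.9
grasp_force: 30.0
```

Request:
{"method": "move_arm", "body": {
  "rows": [
    [0,0,0.1,0,0],
    [0,0,0.1,0,0],
    [0,0,0.1,0,0],
    [0,0,0,0,0],
    [0,0,0,0,0]
  ]
}}

```text
t: 10.12
ee_pos: [607.0, -85.2, 144.7]
orientation: [-1.0, -2.978, 0.0]
ft_force: [0.4, 0.4, -1.3]
width: 62.7
grasp_force: 30.0
```

Request:
{"method": "move_arm", "body": {
  "rows": [
    [0,0,0.1,0,0],
    [0,0,0.1,0,0],
    [0,0,0,0,0],
    [0,0,0,0,0]
  ]
}}

```text
t: 10.62
ee_pos: [607.0, -85.1, 142.8]
orientation: [0.999, 2.978, 0.0]
ft_force: [-0.7, 0.4, 0.9]
width: 62.8
grasp_force: 30.0
```

Request:
{"method": "move_arm", "body": {
  "rows": [
    [0,0,0.1,0,0],
    [0,0,0,0,0],
    [0,0,0,0,0]
  ]
}}

```text
t: 11.0
ee_pos: [607.2, -85.2, 142.5]
orientation: [0.999, 2.978, 0.0]
ft_force: [-2.4, 1.2, 5.9]
width: 62.8
grasp_force: 30.0
```

Request:
{"method": "move_arm", "body": {
  "rows": [
    [0,0,0.1,0,0],
    [0,0,0,0,0],
    [0,0,0,0,0]
  ]
}}

```text
t: 11.38
ee_pos: [607.2, -85.2, 142.2]
orientation: [0.999, 2.978, 0.0]
ft_force: [-5.3, 0.9, 11.7]
width: 63.0
grasp_force: 30.0
```

Request:
{"method": "move_arm", "body": {
  "rows": [
    [0.08,-0.06,-0.05,0,0],
    [0,0,0,0,0],
    [0,0,0,0,0]
  ]
}}

```text
t: 11.75
ee_pos: [607.1, -85.2, 142.4]
orientation: [0.999, 2.976, 0.001]
ft_force: [-0.2, 0.9, 6.5]
width: 63.1
grasp_force: 30.0
```

```bash
cat > s.py <<'E'
from workcell import get_obs
import numpy as np
o=get_obs();print(round(o["t"],2),np.round(o["ee_pos"],2),"F",np.round(o["ft_force"],1),"M",np.round(o["moment"],3),"q6",round(o["qpos"][5],3),o["width"])
E
python3 s.py
```

```text
11.75 [607.06 -85.16 142.41] F [-0.2  0.9  6.5] M [ 0.158 -0.042  0.021] q6 -1.082 63.13397292762256
```

Request:
{"method": "move_arm", "body": {
  "rows": [
    [0,0,0.05,5,0],
    [0,0,0.05,5,0],
    [0,0,0,0,0]
  ]
}}

```text
t: 12.12
ee_pos: [607.2, -85.2, 141.4]
orientation: [1.256, 2.877, 0.001]
ft_force: [0.5, 1.1, 6.0]
width: 63.3
grasp_force: 30.0
```

```bash
python3 s.py
```

```text
12.12 [607.2  -85.21 141.38] F [0.5 1.1 6. ] M [ 0.044 -0.166 -0.128] q6 -0.906 63.25456100410623
```

Request:
{"method": "move_arm", "body": {
  "rows": [
    [0,0,0.05,5,0],
    [0,0,0.05,5,0],
    [0,0,0.05,5,0],
    [0,0,0,0,0]
  ]
}}

```text
t: 12.62
ee_pos: [607.2, -85.2, 139.9]
orientation: [1.621, 2.688, 0.002]
ft_force: [0.0, -0.1, 6.4]
width: 63.1
grasp_force: 30.0
```

```bash
python3 s.py
```

```text
12.62 [607.22 -85.2  139.86] F [ 0.  -0.1  6.4] M [ 0.064 -0.178 -0.12 ] q6 -0.645 63.128062619220046
```

Request:
{"method": "move_arm", "body": {
  "rows": [
    [0,0,0.05,5,0],
    [0,0,0.05,5,0],
    [0,0,0.05,5,0],
    [0,0,0,0,0]
  ]
}}

```text
t: 13.12
ee_pos: [607.3, -85.2, 138.3]
orientation: [1.958, 2.454, 0.003]
ft_force: [0.0, -0.6, 6.1]
width: 63.2
grasp_force: 30.0
```

```bash
python3 s.py
```

```text
13.12 [607.26 -85.18 138.34] F [ 0.  -0.6  6.1] M [ 0.054 -0.174 -0.171] q6 -0.383 63.192491061583574
```

Request:
{"method": "move_arm", "body": {
  "rows": [
    [0,0,0.05,4,0],
    [0,0,0.05,4,0],
    [0,0,0,0,0]
  ]
}}

```text
t: 13.5
ee_pos: [607.4, -85.2, 137.4]
orientation: [2.124, 2.311, 0.003]
ft_force: [0.0, 0.2, 6.1]
width: 63.2
grasp_force: 30.0
```

```bash
python3 s.py
```

```text
13.5 [607.36 -85.23 137.45] F [0.  0.2 6.1] M [-0.005 -0.193 -0.155] q6 -0.243 63.195621010061735
```

Request:
{"method": "move_arm", "body": {
  "rows": [
    [0,0,0.04,4,0],
    [0,0,0.04,4,0],
    [0,0,0,0,0]
  ]
}}

```text
t: 13.88
ee_pos: [607.1, -85.3, 136.1]
orientation: [2.279, 2.16, 0.003]
ft_force: [2.3, -0.1, 3.3]
width: 63.2
grasp_force: 30.0
```

```bash
python3 s.py
```

```text
13.88 [607.11 -85.26 136.11] F [ 2.3 -0.1  3.3] M [-0.034 -0.487 -0.126] q6 -0.105 63.21620909907291
```

Request:
{"method": "move_arm", "body": {
  "rows": [
    [0,0,0.07,0,0],
    [0,0,0,0,0],
    [0,0,0,0,0]
  ]
}}

```text
t: 14.25
ee_pos: [607.1, -85.4, 135.8]
orientation: [2.278, 2.16, 0.003]
ft_force: [0.6, -0.2, 7.4]
width: 62.9
grasp_force: 30.0
```

```bash
python3 s.py
```

```text
14.25 [607.15 -85.36 135.75] F [ 0.6 -0.2  7.4] M [ 0.004 -0.323 -0.047] q6 -0.106 62.85881396721621
```

Request:
{"method": "move_arm", "body": {
  "rows": [
    [0,0,0,4,0],
    [0,0,0,3,0],
    [0,0,0,0,0]
  ]
}}

```text
t: 14.62
ee_pos: [606.8, -85.1, 135.0]
orientation: [2.406, 2.018, 0.002]
ft_force: [3.6, 0.2, 3.3]
width: 62.9
grasp_force: 30.0
```

```bash
python3 s.py
```

```text
14.62 [606.76 -85.13 135.04] F [3.6 0.2 3.3] M [ 0.108 -0.586 -0.105] q6 0.016 62.90802107769913
```

Request:
{"method": "move_arm", "body": {
  "rows": [
    [0,0,0.05,0,0],
    [0,0,0,0,0],
    [0,0,0,0,0]
  ]
}}

```text
t: 15.0
ee_pos: [606.7, -85.1, 134.7]
orientation: [2.406, 2.018, 0.002]
ft_force: [2.8, 1.6, 5.9]
width: 63.2
grasp_force: 30.0
```

```bash
python3 s.py
```

```text
15.0 [606.75 -85.09 134.72] F [2.8 1.6 5.9] M [ 0.157 -0.448 -0.063] q6 0.016 63.2290289197326
```

Request:
{"method": "move_arm", "body": {
  "rows": [
    [0,0.03,0,4,0],
    [0,0,0,4,0],
    [0,0,0,0,0]
  ]
}}

```text
t: 15.38
ee_pos: [607.0, -85.1, 134.7]
orientation: [2.542, 1.844, 0.002]
ft_force: [3.0, 1.7, 5.5]
width: 62.6
grasp_force: 30.0
```

```bash
python3 s.py
```

```text
15.38 [606.97 -85.13 134.7 ] F [3.  1.7 5.5] M [ 0.143 -0.483 -0.139] q6 0.156 62.60934637315702
```

Request:
{"method": "move_arm", "body": {
  "rows": [
    [0,0.03,0,4,0],
    [0,0,0,4,0],
    [0,0,0,0,0]
  ]
}}

```text
t: 15.75
ee_pos: [607.3, -85.1, 134.7]
orientation: [2.665, 1.663, 0.002]
ft_force: [2.7, 1.5, 6.0]
width: 63.4
grasp_force: 30.0
```

```bash
python3 s.py
```

```text
15.75 [607.29 -85.12 134.7 ] F [2.7 1.5 6. ] M [ 0.163 -0.481 -0.14 ] q6 0.296 63.37982874672147
```

Request:
{"method": "move_arm", "body": {
  "rows": [
    [0,0,0,4,0],
    [0,0,0,4,0],
    [0,0,0,0,0]
  ]
}}

```text
t: 16.12
ee_pos: [607.4, -85.2, 134.7]
orientation: [2.774, 1.474, 0.002]
ft_force: [3.0, 2.2, 5.1]
width: 62.7
grasp_force: 30.0
```

```bash
python3 s.py
```

```text
16.12 [607.36 -85.21 134.69] F [3.  2.2 5.1] M [ 0.192 -0.642 -0.046] q6 0.435 62.6612169577718
```

Request:
{"method": "move_arm", "body": {
  "rows": [
    [0,0,0,4,0],
    [0,0,0,4,0],
    [0,0,0,0,0]
  ]
}}

```text
t: 16.5
ee_pos: [607.6, -85.3, 134.7]
orientation: [2.869, 1.278, 0.003]
ft_force: [4.6, 1.4, 5.5]
width: 63.0
grasp_force: 30.0
```

```bash
python3 s.py
```

```text
16.5 [607.58 -85.32 134.72] F [4.6 1.4 5.5] M [ 0.087 -0.865 -0.106] q6 0.574 63.02983062501853
```

Request:
{"method": "move_arm", "body": {
  "rows": [
    [0.07,0.04,0,4,0],
    [0,0,0,4,0],
    [0,0,0,0,0]
  ]
}}

```text
t: 16.88
ee_pos: [607.8, -85.2, 134.5]
orientation: [2.951, 1.075, 0.001]
ft_force: [4.3, -0.2, 5.2]
width: 63.2
grasp_force: 30.0
```

```bash
python3 s.py
```

```text
16.88 [607.8  -85.19 134.49] F [ 4.3 -0.2  5.2] M [-0.004 -0.67  -0.127] q6 0.713 63.1963036117959
```

Request:
{"method": "move_arm", "body": {
  "rows": [
    [0.06,0.05,0.02,3,0],
    [0,0,0.02,3,0],
    [0,0,0,0,0]
  ]
}}

```text
t: 17.25
ee_pos: [608.3, -85.2, 134.1]
orientation: [3.004, 0.92, 0.0]
ft_force: [3.0, 0.9, 6.9]
width: 63.3
grasp_force: 30.0
```

```bash
python3 s.py
```

```text
17.25 [608.25 -85.2  134.05] F [3.  0.9 6.9] M [-0.043 -0.448 -0.142] q6 0.818 63.284185878068776
```

Request:
{"method": "move_arm", "body": {
  "rows": [
    [0.03,0.02,0,2,0],
    [0,0,0,2,0],
    [0,0,0,0,0]
  ]
}}

```text
t: 17.62
ee_pos: [608.6, -85.1, 133.8]
orientation: [3.034, 0.813, 0.0]
ft_force: [3.6, -0.5, 5.3]
width: 62.8
grasp_force: 30.0
```

```bash
python3 s.py
```

```text
17.62 [608.55 -85.06 133.85] F [ 3.6 -0.5  5.3] M [ 0.149 -0.522  0.027] q6 0.889 62.79956396622063
```

Request:
{"method": "move_arm", "body": {
  "rows": [
    [0.03,0.02,0,2,0],
    [0,0,0,2,0],
    [0,0,0,0,0]
  ]
}}

```text
t: 18.0
ee_pos: [608.8, -85.0, 133.6]
orientation: [-3.062, -0.703, -0.0]
ft_force: [3.0, -0.5, 2.6]
width: 63.2
grasp_force: 30.0
```

```bash
python3 s.py; cat > m.py <<'E'
from workcell import get_obs,optics
import numpy as np
M=[];F=[];Z=[]
for i in range(6):
    optics.get_image("wrist"); o=get_obs(); M.append(o["moment"]);F.append(o["ft_force"]);Z.append(o["ee_pos"])
print(o["t"],"M",np.mean(M,0).round(3),np.std(M,0).round(3),"F",np.mean(F,0).round(2),"z",np.mean(Z,0).round(2),o["qpos"][5])
E
python3 m.py
```

```text
18.0 [608.85 -84.95 133.61] F [ 3.  -0.5  2.6] M [ 0.24  -0.649  0.047] q6 0.961 63.16821711455259
18.3 M [ 0.282 -0.679  0.049] [0.013 0.037 0.018] F [4.52 0.5  2.2 ] z [608.83 -84.97 133.63] 0.9605347576185974
```

Request:
{"method": "move_arm", "body": {
  "rows": [
    [0.05,0.03,0,0,0],
    [0,0,0,0,0]
  ]
}}

```text
t: 18.55
ee_pos: [608.9, -85.0, 133.6]
orientation: [-3.061, -0.704, 0.002]
ft_force: [2.3, 2.1, 3.5]
width: 63.2
grasp_force: 30.0
```

```bash
python3 m.py; python3 -c "
from workcell import get_obs;print(get_obs()['joint_torque'])"
```

```text
18.85 M [ 0.397 -0.117  0.06 ] [0.034 0.06  0.022] F [1.49 1.72 3.09] z [608.9  -84.97 133.61] 0.9607303688939818
[-1.15405161e+00 -5.40965652e+01 -2.22231156e+01 -4.47234521e-01
 -4.29223501e-02  4.26171196e-02]
```

Request:
{"method": "move_arm", "body": {
  "rows": [
    [0,0,0.01,1,0]
  ]
}}

```text
t: 18.98
ee_pos: [609.1, -85.0, 133.6]
orientation: [-3.068, -0.677, 0.001]
ft_force: [0.7, 2.2, 3.6]
width: 63.1
grasp_force: 30.0
```

```bash
python3 s.py; python3 m.py; python3 -c "
from workcell import get_obs;print(get_obs()['joint_torque'])"
```

```text
18.98 [609.07 -85.   133.59] F [0.7 2.2 3.6] M [ 0.453 -0.073  0.369] q6 0.979 63.09446526151573
19.275 M [0.446 0.077 0.206] [0.016 0.047 0.017] F [0.09 2.19 3.7 ] z [609.1  -85.02 133.56] 0.9780804411469783
[ -1.42277207 -54.20169353 -22.84662724  -0.37963159  -0.33439089
   0.20205927]
```

Moving moment is 0.37 N m and at rest 0.21 N m, so the lid is snug. Letting go.

Request:
{"method": "move_arm", "body": {
  "rows": [
    [0,0,0,0,100],
    [0,0,0,0,100],
    [0,0,0,0,100],
    [0,0,0,0,100],
    [0,0,0,0,100]
  ]
}}

```text
t: 19.9
ee_pos: [609.4, -85.1, 133.6]
orientation: [-3.068, -0.677, 0.0]
ft_force: [0.4, 0.7, -0.4]
width: 88.0
grasp_force: 0.0
```

Request:
{"method": "move_arm", "body": {
  "rows": [
    [0,0,-1,0,100],
    [0,0,-3,0,100],
    [0,0,-4,0,100],
    [0,0,-4,0,100],
    [0,0,0,0,100],
    [0,0,0,0,100],
    [0,0,0,0,100]
  ]
}}

```text
t: 20.78
ee_pos: [608.6, -84.9, 252.4]
orientation: [-3.067, -0.677, 0.004]
ft_force: [-0.0, 0.3, -0.3]
width: 87.9
grasp_force: 0.0
```

```bash
python3 w.py w9.png lid; python3 m.py
```

```text
20.775 [608.6 -84.9 252.4] [-175.7  -38.8    0.2] [-0.16  0.38  1.63 -0.    1.14  0.98] [-0.02344569  0.29047838 -0.33418977] [-0.02821505  0.00833123 -0.00730198]
tool x yaw 24.9
lid 0.65 [259.2 188.2] circ 258.6 188.7 35.3 [ 577.2 -101.3   20. ] [ 576.2 -100.8   20. ]
21.175 M [-0.015  0.004 -0.005] [0.027 0.014 0.021] F [ 0.04 -0.1  -0.28] z [609.17 -85.05 253.03] 0.9781739171245731
```

View pics/w9.png

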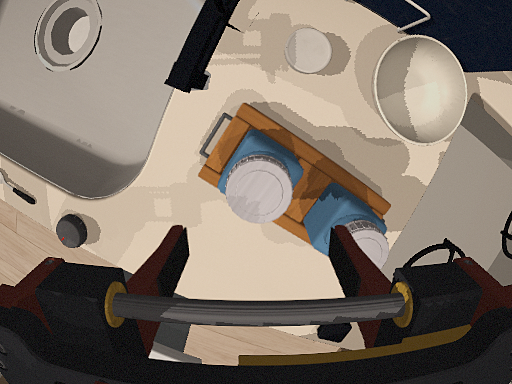

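The lid sits level on the open jar at (258,189). The gripper is clear and the bystanders are where they were. The moment bias is about zero, so the readings hold.

```bash
python3 -c "
from workcell import close_job;print(close_job())"
```

```text
the job is handed in; nothing more can be done
None
```

The lid is on the open jar and screwed down snug (0.37 N m while turning, 0.21 N m at rest); I let go and handed the job in at about 21 s on the robot's clock, but the hand-in returned no verdict.

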